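# Hang the full vial carrier on its hanger

### The arm

A 6-joint arm with a two-finger parallel gripper is mounted at the origin on the work surface. World frame = base frame: x ahead of the robot, y to its left, z up, the work surface at z = 0. Lengths are in mm, angles in rad, forces in N, time in s.
With the tool pointing down it reaches from about 350 to 775 mm from the base axis. Payload 5.5 kg.
Tool frame: the origin (TCP) lies on the mounting face of the last link; the fingertips stand 173 mm ahead of it and the grasp point (between the pads) lies 155 mm ahead of it; z points along the fingers, y is the line along which they close (so a half turn about z gives the same grasp; the last joint's range is limited). The gripper opens to 85 mm and grips with 20 to 120 N. Pads are 22 mm wide; open, the fingers measure 114 mm over their backs; the gripper's body (76 mm by 85 mm) begins 54 mm behind the grasp point. The pads swing forward as they close: fully open they stand 13 mm farther back than shut.
Start: joints at [-1.39, 0.313, 0.046, 1.304, 0, 1.431], TCP at [181.306, -545.693, 404.723] pointing down, gripper open.
Joint ranges: [-2.76, 2.76], [-0.86, 1.69], [-1.03, 1.26], [-2.2, 2.34], [-1.47, 1.5], [-3.14, 3.14]. Speed limits (rad/s): [2.57, 2.57, 3.14, 3.14, 3.14, 3.14].

### API

Orientations are given as a unit quaternion [x, y, z, w].
In Python, from station import ctrl, viewer, ticket, monitor gives the robot as it stands (ctrl), with the cameras (viewer), the job (ticket) and the readings (monitor).
- The arm moves only by the tool hand_motion, called after "Request:" by a JSON object that holds its "fn" and its "kwargs", one argument or row to a line. Schema: {"type":"object","properties":{"steps":{"type":"array","items":{"type":"array","items":{"type":"array","items":{"type":"number"},"minItems":5,"maxItems":5},"minItems":1,"maxItems":8},"minItems":1,"maxItems":1},"only":{"type":"string"},"quiet":{"type":"boolean"},"lines":{"type":"string"}},"required":["steps"],"additionalProperties":false}. steps is a list that holds a single list of rows (three levels of brackets), with 1 to 8 rows, each of 5 numbers: the opening from 0.0 (shut) to 1.0 (fully open), then dx, dy, dz in shares of the most that a row can go, 1 being 50 mm, then a turn about the tool's z in fractions of the full range, 1 being 90 degrees; each row shifts and turns the commanded pose from where the row before left it, along the tool's axes as they then stand; what a row does not reach is not made up. A row lasts 1/10 s, in which the tool goes at most 50 mm and 0.15 rad, less where a joint would pass 70% of its speed; a pose out of reach is approached as far as the arm can. The fingers move at their own pace and stop on an object; the grip force is fixed at half the most. Time passes only in rows, so rows that do not move let the fingers close. The tool returns the time, the measured TCP pose, the force, the opening and the grip force at its end. only (a regular expression) keeps the lines of the reply that match it, lines (a string "A,B") keeps lines A to B, and quiet returns only ok. A shift or turn number past 1, either way, is cut back to 1. Input that does not fit is refused with a message, and nothing moves.
- monitor.sense(): the state, without advancing time (a new reading comes with each control period).
- viewer.camera(name): name is "scene" or "side" or "wrist"; returns the picture (480x640x3 uint8, red, green, blue); there is no depth.
- viewer.calibration(name): a dict with "fx", "fy", "cx", "cy" (pixels), "dist" ([k1, k2, p1, p2, k3] as OpenCV has them; the pictures are not rectified), "rvec" (rotation vector, rad) and "tvec" (3), from world to camera coordinates, as OpenCV has them; the wrist camera has in their place "tool_from_camera" (4x4, takes a point from camera to tool coordinates, whose origin is the TCP and whose axes are the flange's). Camera axes: x right, y down, z forward; pixel columns grow to the right and rows downward; lengths in mm; the calibration is good to about 2 mm. A picture is of the moment at which its call begins: read the wrist's pose just before it. calibration takes no time and is no camera call.
- ticket.finish_job(): hands the job in; it is judged then, once.
The state is a dict: "time_s": time; "joints": joint angles; "qvel": joint speeds; "joint_efforts": joint torques, N m; "tcp_pos": TCP position; "eef_rot": TCP orientation; "wrist_force": force on the tool from outside, world axes, zero at the start; "ft_torque": the same for the moment, N m; "grip_width": opening from 0.0 (shut) to 1.0 (fully open); "grip_force": force on a finger pad.
Only numpy, scipy, OpenCV 4.12 (cv2) and the standard library are available. Lean on these libraries where they do the work, as an engineer would, in place of code of your own. Each camera call takes 0.05 s, during which the arm holds its last target. There are 200 camera calls.

### The job

One of the two look-alike closed vial carriers is full and clearly heavier: find it by lifting, and hang it by its handle bar on the two-pronged hanger, with the bar lying across both prongs behind their upturned tips, and let go. The empty, lighter carrier must end standing on the bench, upright, about where it stood at first. Keep both carriers upright throughout and do not shift the other things on the bench.

Things in the scene. Friction and masses are not known exactly. Their poses are not given: they have to be found in the camera images.
- carrier_a: Closed opaque sample carrier, told from the other only by weight: one is empty (0.28 to 0.29 kg), one full (0.61 to 0.73 kg). Grey box 80 (x) x 110 (y) mm, white lid 86 x 116 mm with its top at 70 mm, rigid black arched handle (see its bar point). Mass centred. Origin: centre of the underside, z up. carrier_a stands on the robot's left, carrier_b on its right; either may be the full one.
- carrier_b: Looks the same as carrier_a (see there).
- carrier_a_bar (a point): Centre of the handle bar, 136 mm above the underside. The level bar runs along the carrier's y: 10 mm thick (x), 12 mm high (130 to 142 mm), on two legs 10 mm thick at y = +-50 mm; clear opening under it 60 mm high, 90 mm wide. Axes as the carrier's; turned half round it is the same.
- carrier_b_bar (a point): The same point of carrier_b.
- hanger: Fixed steel hanger: base plate 150 x 140 x 12 mm (x -25 to +125), post of 16 mm diameter at x = +85 carrying a crossbar 14 mm thick (x), and two level round prongs, 8 mm thick, at y = +-28 mm, reaching from the crossbar to -x (roughly to the robot), tops at 200 mm. Origin: on the bench under the seat point, z up; yaw within 0.3 rad.
- hanger_seat (a point): Point midway between the prongs at the height of their tops (200 mm). 34 mm in front (-x) of it each prong turns up to a tip ending at 214 mm height; the crossbar is 85 mm behind (+x). Axes as the hanger's; the bar must lie along y. A bar hung here has its centre 6 mm above this point.
- amber_bottle: Bystander: amber glass bottle, 64 mm diameter, 125 mm tall. Origin at the underside's centre.
- beaker: Bystander: glass beaker, 72 mm across, 85 mm tall. Origin at the underside's centre.
- jar: Bystander: glass jar with blue cap, 56 mm diameter, 55 mm tall. Origin at the underside's centre.
- vial_1: Bystander: amber vial, 20 mm diameter, 48 mm tall, blue cap. Origin at the underside's centre.
- vial_2: Bystander: like vial_1.
- scoop: Bystander: spatula with black handle, 140 mm long, lying on the bench along its x.

How it is judged (in metres and radians):
On the way:
1. a carrier has been lifted off the bench (height (world z) of any of carrier_a, carrier_b above 0.02 m), for 0.2 s.
At the end, for the whole second after the job is handed in: Heavier carrier hangs still (bearing on the hanger with over 4.3 N), level within 0.2 rad, its bar on both prongs between tips and crossbar, centred within 18 mm sideways, square within 0.25 rad; other stands still, upright (0.1 rad) on the bench within 80 mm of its start (((x of carrier_a_bar in the frame of hanger_seat between -0.028 and 0.074 m and y of carrier_a_bar in the frame of hanger_seat between -0.018 and 0.018 m and z of carrier_a_bar in the frame of hanger_seat between 0 and 0.012 m and angle between the y axis of carrier_a_bar and the y axis of hanger_seat, either way round below 0.25 rad and angle between carrier_a's own z axis and vertical below 0.2 rad and contact force between carrier_a and hanger above 4.3 N and linear speed of each of carrier_a, carrier_b below 0.03 m/s and angular speed of carrier_a below 0.3 rad/s and height (world z) of carrier_b below 0.01 m and angle between carrier_b's own z axis and vertical below 0.1 rad and distance of carrier_b from where it was at the start of the episode below 0.08 m) or (x of carrier_b_bar in the frame of hanger_seat between -0.028 and 0.074 m and y of carrier_b_bar in the frame of hanger_seat between -0.018 and 0.018 m and z of carrier_b_bar in the frame of hanger_seat between 0 and 0.012 m and angle between the y axis of carrier_b_bar and the y axis of hanger_seat, either way round below 0.25 rad and angle between carrier_b's own z axis and vertical below 0.2 rad and contact force between carrier_b and hanger above 4.3 N and linear speed of each of carrier_b, carrier_a below 0.03 m/s and angular speed of carrier_b below 0.3 rad/s and height (world z) of carrier_a below 0.01 m and angle between carrier_a's own z axis and vertical below 0.1 rad and distance of carrier_a from where it was at the start of the episode below 0.08 m))); the robot touches nothing.
It fails at once if a carrier tips by more than 0.6 rad (angle between any of carrier_a, carrier_b's own z axis and vertical above 0.6 rad).
It fails at once if a bystander is shifted by more than 30 mm (distance of any of amber_bottle, beaker, jar, vial_1, vial_2, scoop from where it was at the start of the episode above 0.03 m).
It also fails if it takes over 62 s, if anything falls off the work surface, if the arm or the gripper's body presses on something with over 40 N, if the wrist force passes 120 N, or if a joint passes its speed limit or range.

## Working session

There is one attempt and no reset: what is moved stays moved. The work goes in short steps, Python scripts to look and compute and a tool call to move; the robot and the scene stay as the last step left them, time stands still between calls to the robot, and variables do not carry over. Pictures are saved under pics/ and viewed, at most 10 in all, crops included, and the job is handed in when it is done.

```bash
ls; mkdir -p pics; python3 - <<'E'
from station import ctrl, viewer, ticket, monitor
import cv2
for n in("scene","side"):
    cv2.imwrite(f"pics/{n}0.png",viewer.camera(n)[:,:,::-1])
    print(n,viewer.calibration(n))
print(monitor.sense())
print(viewer.calibration("wrist"))
E
```

```text
pics
station.py
scene {'fx': 595.6377596666612, 'fy': 595.6377596666612, 'cx': 312.0594144381397, 'cy': 245.2302952657271, 'dist': array([-0.16178265,  0.        ,  0.        ,  0.        ,  0.        ]), 'rvec': array([ 1.11212778,  2.27128269, -1.14043814]), 'tvec': array([ 369.31822025, -170.25814194, 1552.860023  ])}
side {'fx': 484.94897457131697, 'fy': 484.94897457131697, 'cx': 328.0802990418952, 'cy': 243.3728828776267, 'dist': array([0.0250701, 0.       , 0.       , 0.       , 0.       ]), 'rvec': array([ 2.42476653, -0.4142    ,  0.14945017]), 'tvec': array([-550.40830943,  217.59681995,  982.56540029])}
{'time_s': 0.1, 'joints': array([-1.38961031e+00,  3.13921906e-01,  4.50838874e-02,  1.30359885e+00,
        1.99021315e-05,  1.43119377e+00]), 'qvel': array([-3.31733058e-04, -1.54143756e-03,  4.20027098e-03, -9.33052703e-05,
        7.87866582e-04,  3.11443964e-04]), 'joint_efforts': array([ 2.41704096e-03, -4.81726778e+01,  2.99242920e+01,  1.27782114e-02,
       -1.29109180e-04,  5.52516806e-07]), 'tcp_pos': array([ 181.26584915, -545.49468038,  403.89618117]), 'eef_rot': array([ 9.87164059e-01,  1.59707382e-01, -7.10476031e-06, -8.20302797e-04]), 'wrist_force': array([-0.58857608,  0.25753187, -0.30742572]), 'ft_torque': array([-0.01459074, -0.01442089,  0.04610916]), 'grip_force': 0.0, 'grip_width': 0.9999268891757103}
{'fx': 372.93962045506674, 'fy': 372.93962045506674, 'cx': 316.80378610866296, 'cy': 245.08115596850828, 'dist': array([0.00314952, 0.        , 0.        , 0.        , 0.        ]), 'tool_from_camera': array([[ 2.87737007e-04, -9.61337689e-01, -2.75372048e-01,
         6.96631581e+01],
       [ 9.99999941e-01,  3.28745113e-04, -1.02763072e-04,
         1.08749634e+00],
       [ 1.89317229e-04, -2.75372002e-01,  9.61337727e-01,
         3.14149556e+01],
       [ 0.00000000e+00,  0.00000000e+00,  0.00000000e+00,
         1.00000000e+00]])}
```

View pics/scene0.png

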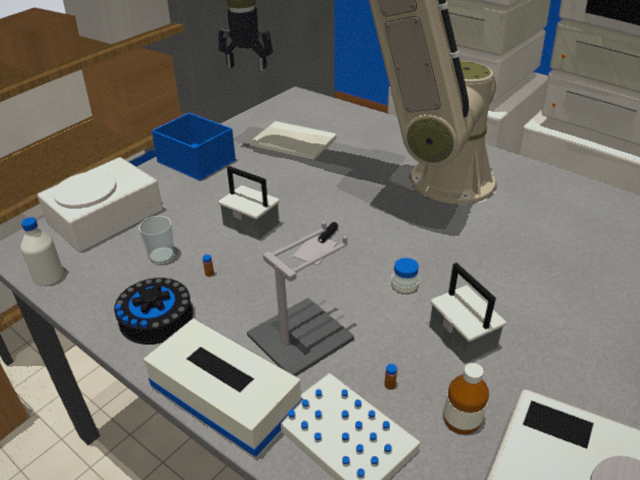

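View pics/side0.png

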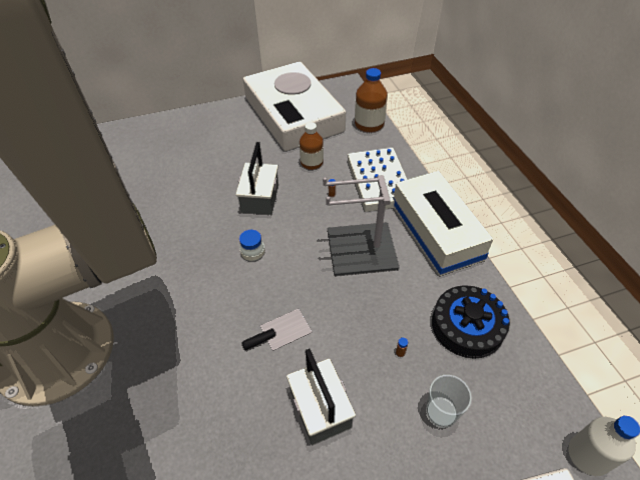

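```bash
python3 - <<'E'
import cv2,numpy as np
s=cv2.imread("pics/scene0.png");d=cv2.imread("pics/side0.png")
def t(im,x,y,w,h,k): return cv2.resize(im[y:y+h,x:x+w],None,fx=k,fy=k,interpolation=cv2.INTER_CUBIC)
cv2.imwrite("pics/c1.png",np.vstack([np.hstack([t(s,420,255,100,75,4),t(s,210,160,100,75,4)]),np.hstack([t(d,220,135,100,75,4),t(d,275,340,100,75,4)])]))
cv2.imwrite("pics/c2.png",np.hstack([t(s,260,215,100,120,4),t(d,310,165,100,120,4)]))
E
```

```text
(no output)
```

View pics/c1.png

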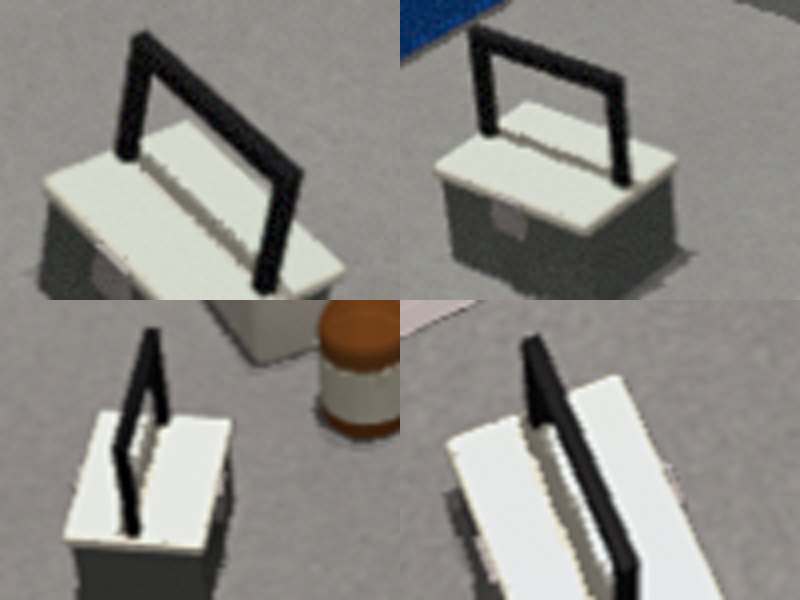

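View pics/c2.png

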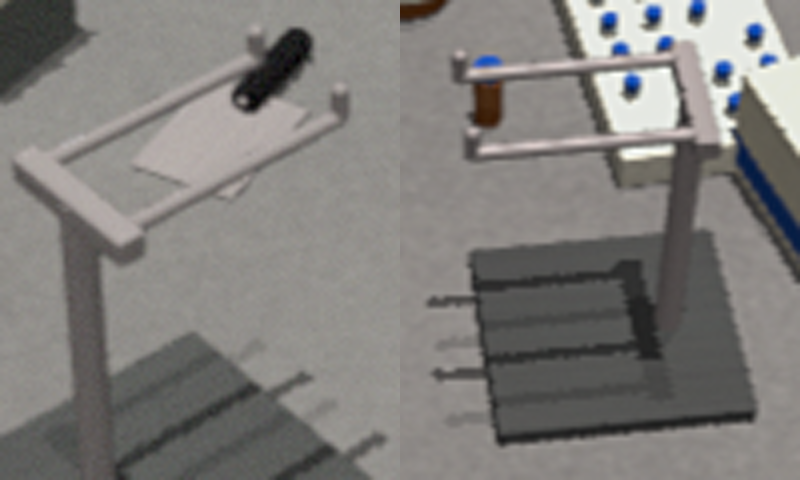

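```bash
cat > h.py <<'E'
from station import ctrl, viewer, ticket, monitor
import numpy as np,cv2
from scipy.spatial.transform import Rotation as R
def cast(n,uv,z):
    c=viewer.calibration(n);K=np.array([[c['fx'],0,c['cx']],[0,c['fy'],c['cy']],[0,0,1]])
    p=cv2.undistortPoints(np.array(uv,float).reshape(-1,1,2),K,c['dist'])[:,0]
    Rm=cv2.Rodrigues(c['rvec'])[0];o=-Rm.T@c['tvec']
    d=np.c_[p,np.ones(len(p))]@Rm
    return o+d*((z-o[2])/d[:,2])[:,None]
def crop(n,x0,y0,pts,z,k=4): return cast(n,np.array([x0,y0])+(np.array(pts)-1.5)/k,z)
E
python3 - <<'E'
from h import *
np.set_printoptions(precision=1,suppress=True)
def show(l,p):
    v=p[1]-p[0];print(l,p[:,:2].ravel(),'mid',p.mean(0)[:2],'len',np.hypot(*v[:2]),'ang',np.arctan2(v[1],v[0]))
show('A sc',crop('scene',420,255,[(143,38),(295,172)],142))
show('A sd',crop('side',220,135,[(152,31),(122,148)],142))
show('B sc',crop('scene',210,160,[(75,32),(220,80)],142))
show('B sd',crop('side',275,340,[(132,41),(224,260)],142))
show('tips sc',crop('scene',260,215,[(255,28),(340,87)],214))
show('tips sd',crop('side',310,165,[(72,132),(60,56)],214))
show('junc sc',crop('scene',260,215,[(55,158),(135,225)],196))
show('junc sd',crop('side',310,165,[(290,135),(275,60)],196))
show('jar',crop('side',0,0,[(250,240),(250,240)],55,1))
show('bottle',crop('side',0,0,[(311,130),(311,130)],125,1))
show('vials',np.r_[crop('side',0,0,[(403,342)],48,1),crop('scene',0,0,[(391,369)],48,1)])
show('scoop',crop('side',0,0,[(244,344),(308,318)],8,1))
show('beaker',crop('side',0,0,[(451,392)]*2,85,1))
E
```

```text
A sc [474.  237.6 515.2 331.5] mid [494.6 284.6] len 102.58134166748464 ang 1.1572856992256133
A sd [518.  329.1 476.1 233.1] mid [497.  281.1] len 104.76487153915777 ang -1.9824746813816545
B sc [ 469.6 -337.9  460.3 -234.4] mid [ 465.  -286.2] len 103.87998929017543 ang 1.660629683233204
B sd [ 462.9 -237.2  468.2 -339.3] mid [ 465.5 -288.3] len 102.31069424100122 ang -1.5190460569343178
tips sc [591.2  30.5 604.1  86. ] mid [597.6  58.2] len 56.99016492941733 ang 1.3415528988184748
tips sd [592.3  28.1 604.6  81.6] mid [598.5  54.8] len 54.90652182089986 ang 1.3448689724079443
junc sc [696.7   5.  710.3  60.5] mid [703.5  32.8] len 57.04699482529286 ang 1.3309186048676278
junc sd [701.7   6.3 716.2  59.6] mid [709.   32.9] len 55.22018679383787 ang 1.30452264206402
jar [432.4 113.7 432.4 113.7] mid [432.4 113.7] len 0.0 ang 0.0
bottle [660.  360.3 660.  360.3] mid [660.  360.3] len 0.0 ang 0.0
vials [ 653.2 -232.   676.   233.8] mid [664.6   0.9] len 466.3369360734914 ang 1.5219237745135918
scoop [ 360.3 -111.1  501.3  -96.5] mid [ 430.8 -103.8] len 141.75269134175477 ang 0.10325565658578598
beaker [ 678.4 -363.4  678.4 -363.4] mid [ 678.4 -363.4] len 0.0 ang 0.0
```

The manual's scale: shifts go in shares of 50 mm and turns go in shares of 90 degrees. Converting my numbers, 44 mm is 0.88, -19.5 mm is -0.39.

```bash
cat >> h.py <<'E'
def togo(x,y,z,yw):
    "grasp-point target (tool down), yw = world angle of tool y mod pi; prints tool-axes shift and turn"
    s=monitor.sense();q=R.from_quat(s['eef_rot']).as_matrix()
    d=q.T@(np.array([x,y,z])-(s['tcp_pos']+155*q[:,2]))
    a=np.arctan2(q[1,1],q[0,1]);t=-((yw-a+np.pi/2)%np.pi-np.pi/2)
    print('t',round(s['time_s'],2),'shift',d.round(1),'turn',round(t,3),'tilt z',q[:,2].round(3),'F',s['wrist_force'].round(2),'grip',round(s['grip_width'],3),round(s['grip_force'],1),'j6',s['joints'][5].round(2))
E
```

Request:
{"fn": "hand_motion", "kwargs": {
  "steps": [
    [[1, 0.88, -0.39, 0, 0], [1, 0.88, -0.39, 0, 0], [1, 0.88, -0.39, 0, 0], [1, 0.88, -0.39, 0, 0], [1, 0.88, -0.39, 0, 0], [1, 0.88, -0.39, 0, 0], [1, 0.88, -0.39, 0, 0], [1, 0.86, -0.39, 0, 0]]
  ]
}}

```text
time_s: 0.9
tcp_pos: [466.3, -285.3, 404.4]
eef_rot: [0.987, 0.16, -0.0, -0.0]
wrist_force: [0.9, -1.0, 1.4]
grip_width: 1.001
grip_force: 0.0
```

Request:
{"fn": "hand_motion", "kwargs": {
  "steps": [
    [[1, 0, 0, 0, -0.0955], [1, 0, 0, 0, -0.0955], [1, 0, 0, 0, -0.0955], [1, 0, 0, 0, -0.0955], [1, 0, 0, 0, -0.0955], [1, 0, 0, 0, -0.0955], [1, 0, 0, 0, -0.0955], [1, 0, 0, 0, -0.0955]]
  ]
}}

```text
time_s: 1.7
tcp_pos: [465.1, -286.9, 404.2]
eef_rot: [0.722, 0.691, -0.0, -0.001]
wrist_force: [0.4, 0.2, 0.3]
grip_width: 0.996
grip_force: 0.0
```

```bash
python3 -c "
from h import *
togo(465,-287,136,0.07)
cv2.imwrite('pics/w1.png',viewer.camera('wrist')[:,:,::-1])"
```

```text
t 1.7 shift [-3.000e-01  1.000e-01  1.132e+02] turn -0.114 tilt z [-0.001  0.001 -1.   ] F [0.42 0.18 0.3 ] grip 0.996 0.0 j6 0.92
```

View pics/w1.png

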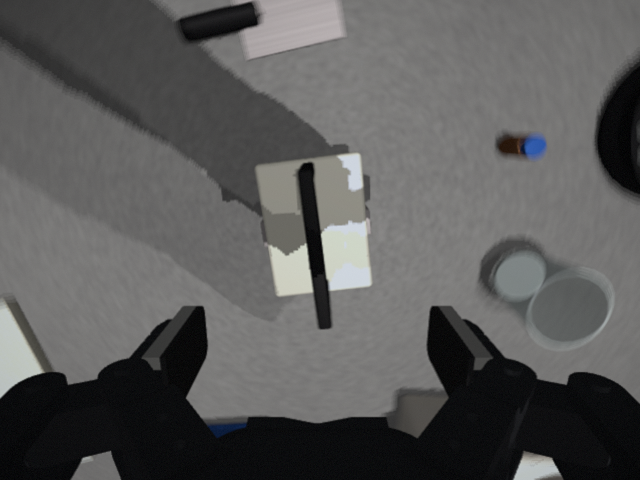

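The wrist view shows B's bar running from (306,168) to (324,325), midway between the fingers. It is tilted about 0.11 rad, which matches the turn still to make. Next I descend and grip.

Converted, 30 mm is 0.6, 20 mm is 0.4, -0.114 rad is -0.0726.

Request:
{"fn": "hand_motion", "kwargs": {
  "steps": [
    [[1, 0, 0, 0.4, -0.0726], [1, 0, 0, 0.6, 0], [1, 0, 0, 0.6, 0], [1, 0, 0, 0.4, 0], [1, 0, 0, 0.26, 0], [1, 0, 0, 0, 0], [1, 0, 0, 0, 0]]
  ]
}}

```text
time_s: 2.45
tcp_pos: [465.2, -286.9, 291.7]
eef_rot: [0.685, 0.729, -0.0, -0.0]
wrist_force: [-0.1, -0.7, -0.4]
grip_width: 1.0
grip_force: 0.0
```

```bash
python3 -c "
from h import *
togo(465,-287,136,0.07)"
```

```text
t 2.45 shift [-0.1 -0.1  0.7] turn -0.007 tilt z [-0.  0. -1.] F [-0.05 -0.73 -0.43] grip 1.0 0.0 j6 0.81
```

Request:
{"fn": "hand_motion", "kwargs": {
  "steps": [
    [[0, 0, 0, 0, 0], [0, 0, 0, 0, 0], [0, 0, 0, 0, 0], [0, 0, 0, 0, 0], [0, 0, 0, 0, 0], [0, 0, 0, 0, 0], [0, 0, 0, 0, 0], [0, 0, 0, 0, 0]]
  ]
}}

```text
time_s: 3.25
tcp_pos: [465.0, -287.0, 292.0]
eef_rot: [0.684, 0.729, -0.0, 0.0]
wrist_force: [-3.1, 0.2, 4.7]
grip_width: 0.099
grip_force: 59.1
```

```bash
python3 -c "
from h import *
togo(465,-287,136,0.07)"
```

```text
t 3.25 shift [0.1 0.  1. ] turn -0.006 tilt z [-0. -0. -1.] F [-3.09  0.22  4.68] grip 0.099 59.1 j6 0.81
```

Gripped (opening 0.099, about 8–10 mm). I lift it and weigh.

Converted, -12 mm is -0.24, -8 mm is -0.16.

Request:
{"fn": "hand_motion", "kwargs": {
  "steps": [
    [[0, 0, 0, -0.16, 0], [0, 0, 0, -0.24, 0], [0, 0, 0, -0.24, 0], [0, 0, 0, -0.16, 0], [0, 0, 0, 0, 0], [0, 0, 0, 0, 0], [0, 0, 0, 0, 0], [0, 0, 0, 0, 0]]
  ]
}}

```text
time_s: 4.05
tcp_pos: [465.0, -286.8, 331.1]
eef_rot: [0.684, 0.729, -0.0, -0.001]
wrist_force: [-0.3, -0.7, -2.9]
grip_width: 0.105
grip_force: 58.8
```

Request:
{"fn": "hand_motion", "kwargs": {
  "steps": [
    [[0, 0, 0, 0, 0], [0, 0, 0, 0, 0], [0, 0, 0, 0, 0]]
  ]
}}

```text
time_s: 4.35
tcp_pos: [465.2, -287.0, 331.5]
eef_rot: [0.684, 0.729, -0.0, -0.0]
wrist_force: [-0.4, -0.9, -2.5]
grip_width: 0.104
grip_force: 58.8
```

```bash
python3 -c "
from h import *
togo(465,-287,176,0.07)"
```

```text
t 4.35 shift [-0.  -0.1  0.5] turn -0.006 tilt z [-0.  0. -1.] F [-0.39 -0.89 -2.5 ] grip 0.104 58.8 j6 0.81
```

About 2.6 N, so B is the light one. I put it back, release and rise.

Converted, 15 mm is 0.3, 7 mm is 0.14.

Request:
{"fn": "hand_motion", "kwargs": {
  "steps": [
    [[0, 0, 0, 0.3, 0], [0, 0, 0, 0.3, 0], [0, 0, 0, 0.14, 0], [0, 0, 0, 0.06, 0], [0, 0, 0, 0, 0], [0, 0, 0, 0, 0], [0, 0, 0, 0, 0]]
  ]
}}

```text
time_s: 5.05
tcp_pos: [465.4, -287.1, 292.0]
eef_rot: [0.684, 0.729, -0.0, 0.0]
wrist_force: [-0.0, -1.1, -3.3]
grip_width: 0.107
grip_force: 58.7
```

Request:
{"fn": "hand_motion", "kwargs": {
  "steps": [
    [[0.5, 0, 0, 0, 0], [1, 0, 0, 0, 0], [1, 0, 0, 0, 0], [1, 0, 0, 0, 0], [1, 0, 0, 0, 0], [1, 0, 0, 0, 0]]
  ]
}}

```text
time_s: 5.65
tcp_pos: [465.2, -287.0, 291.8]
eef_rot: [0.684, 0.729, -0.0, 0.0]
wrist_force: [0.3, 0.6, -0.4]
grip_width: 1.0
grip_force: 0.0
```

Request:
{"fn": "hand_motion", "kwargs": {
  "steps": [
    [[1, 0, 0, -0.4, 0], [1, 0, 0, -0.8, 0], [1, 0, 0, -0.9, 0], [1, 0, 0, -0.4, 0]]
  ]
}}

```text
time_s: 6.05
tcp_pos: [465.6, -287.3, 420.9]
eef_rot: [0.684, 0.729, 0.0, 0.003]
wrist_force: [0.4, 0.3, 0.8]
grip_width: 0.999
grip_force: 0.0
```

```bash
python3 -c "
from h import *
togo(496,283,136,-0.41)"
```

```text
t 6.05 shift [568.2  65.7 128. ] turn 0.474 tilt z [ 0.004 -0.004 -1.   ] F [0.43 0.26 0.76] grip 0.999 0.0 j6 0.81
```

Converted, 38 mm is 0.76, 4.4 mm is 0.088.

Request:
{"fn": "hand_motion", "kwargs": {
  "steps": [
    [[1, 0.76, 0.088, 0, 0], [1, 0.76, 0.088, 0, 0], [1, 0.76, 0.088, 0, 0], [1, 0.76, 0.088, 0, 0], [1, 0.76, 0.088, 0, 0], [1, 0.76, 0.088, 0, 0], [1, 0.76, 0.088, 0, 0], [1, 0.76, 0.088, 0, 0]]
  ]
}}

```text
time_s: 6.85
tcp_pos: [480.7, 20.2, 416.8]
eef_rot: [0.684, 0.729, 0.0, 0.0]
wrist_force: [0.5, 0.3, 0.1]
grip_width: 1.002
grip_force: 0.0
```

Request:
{"fn": "hand_motion", "kwargs": {
  "steps": [
    [[1, 0.76, 0.088, 0, 0], [1, 0.76, 0.088, 0, 0], [1, 0.76, 0.088, 0, 0], [1, 0.76, 0.088, 0, 0], [1, 0.76, 0.088, 0, 0], [1, 0.76, 0.088, 0, 0], [1, 0.72, 0.088, 0, 0]]
  ]
}}

```text
time_s: 7.55
tcp_pos: [494.5, 285.8, 416.7]
eef_rot: [0.684, 0.729, 0.0, 0.0]
wrist_force: [0.2, -0.4, 0.6]
grip_width: 1.0
grip_force: 0.0
```

Request:
{"fn": "hand_motion", "kwargs": {
  "steps": [
    [[1, 0, 0, 0, 0.0764], [1, 0, 0, 0, 0.0764], [1, 0, 0, 0, 0.0764], [1, 0, 0, 0, 0.0726], [1, 0, 0, 0, 0]]
  ]
}}

```text
time_s: 8.05
tcp_pos: [494.7, 284.2, 416.6]
eef_rot: [0.836, 0.548, -0.0, 0.0]
wrist_force: [-0.2, 0.3, 0.4]
grip_width: 1.001
grip_force: 0.0
```

```bash
python3 -c "
from h import *
togo(496,283,136,-0.41)
cv2.imwrite('pics/w2.png',viewer.camera('wrist')[:,:,::-1])"
```

```text
t 8.05 shift [ -0.5   1.7 125.6] turn -0.0 tilt z [-0. -0. -1.] F [-0.15  0.28  0.37] grip 1.001 0.0 j6 2.36
```

View pics/w2.png

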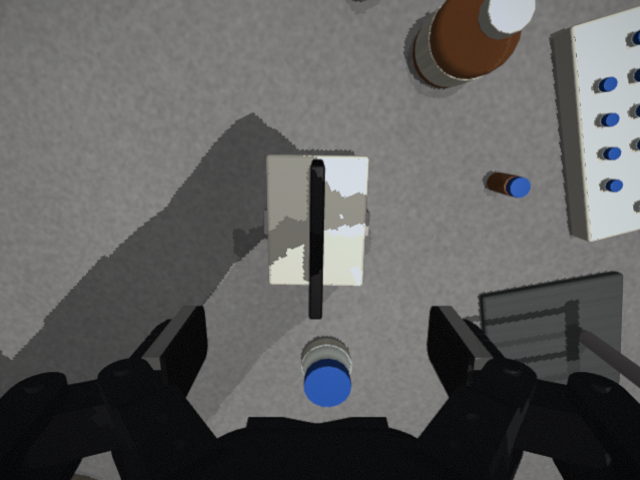

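A's bar runs straight from (318,162) to (315,317), centred between the fingers. I descend, grip and weigh.

Converted, 40 mm is 0.8, 30 mm is 0.6.

Request:
{"fn": "hand_motion", "kwargs": {
  "steps": [
    [[1, 0, 0.02, 0.6, 0], [1, 0, 0, 0.8, 0], [1, 0, 0, 0.6, 0], [1, 0, 0, 0.36, 0], [1, 0, 0, 0.16, 0], [1, 0, 0, 0, 0]]
  ]
}}

```text
time_s: 8.7
tcp_pos: [495.4, 283.5, 289.7]
eef_rot: [0.836, 0.549, -0.001, -0.0]
wrist_force: [-0.5, 1.3, 1.3]
grip_width: 1.001
grip_force: 0.0
```

Request:
{"fn": "hand_motion", "kwargs": {
  "steps": [
    [[0, 0, 0, 0, 0], [0, 0, 0, 0, 0], [0, 0, 0, 0, 0], [0, 0, 0, 0, 0], [0, 0, 0, 0, 0], [0, 0, 0, 0, 0], [0, 0, 0, 0, 0], [0, 0, 0, 0, 0]]
  ]
}}

```text
time_s: 9.5
tcp_pos: [495.5, 283.7, 290.9]
eef_rot: [0.836, 0.548, -0.0, -0.0]
wrist_force: [-1.5, 0.3, 2.5]
grip_width: 0.103
grip_force: 59.7
```

Request:
{"fn": "hand_motion", "kwargs": {
  "steps": [
    [[0, 0, 0, -0.16, 0], [0, 0, 0, -0.24, 0], [0, 0, 0, -0.24, 0], [0, 0, 0, -0.16, 0], [0, 0, 0, 0, 0], [0, 0, 0, 0, 0], [0, 0, 0, 0, 0], [0, 0, 0, 0, 0]]
  ]
}}

```text
time_s: 10.3
tcp_pos: [495.4, 283.6, 330.0]
eef_rot: [0.836, 0.548, -0.001, -0.0]
wrist_force: [0.0, -0.4, -7.1]
grip_width: 0.102
grip_force: 58.7
```

```bash
python3 -c "
from h import *
togo(505,79,236,-0.235)"
```

```text
t 10.3 shift [-183.7   90.4  -60.9] turn -0.175 tilt z [-0.001 -0.001 -1.   ] F [ 0.02 -0.44 -7.15] grip 0.102 58.7 j6 2.36
```

A is heavy (7.1 N). I carry it to the point in front of the hanger.

Converted, -20 mm is -0.4, -11 mm is -0.22.

Request:
{"fn": "hand_motion", "kwargs": {
  "steps": [
    [[0, 0, 0, -0.2, 0], [0, 0, 0, -0.4, 0], [0, 0, 0, -0.4, 0], [0, 0, 0, -0.22, 0], [0, 0, 0, 0, 0]]
  ]
}}

```text
time_s: 10.8
tcp_pos: [496.2, 283.9, 393.9]
eef_rot: [0.836, 0.548, 0.002, 0.0]
wrist_force: [1.2, 0.1, -6.5]
grip_width: 0.104
grip_force: 58.7
```

Request:
{"fn": "hand_motion", "kwargs": {
  "steps": [
    [[0, -0.2, 0.1, 0, 0], [0, -0.4, 0.2, 0, 0], [0, -0.5, 0.24, 0, 0], [0, -0.5, 0.24, 0, 0], [0, -0.5, 0.24, 0, 0], [0, -0.5, 0.24, 0, 0], [0, -0.5, 0.24, 0, 0], [0, -0.38, 0.2, 0, 0]]
  ]
}}

```text
time_s: 11.6
tcp_pos: [503.4, 88.0, 390.3]
eef_rot: [0.837, 0.548, -0.001, -0.0]
wrist_force: [1.1, 0.4, -6.3]
grip_width: 0.1
grip_force: 58.7
```

Request:
{"fn": "hand_motion", "kwargs": {
  "steps": [
    [[0, -0.2, 0.1, 0, 0], [0, 0, 0, 0, 0], [0, 0, 0, 0, -0.0255], [0, 0, 0, 0, -0.0318], [0, 0, 0, 0, -0.0318], [0, 0, 0, 0, -0.0223], [0, 0, 0, 0, 0], [0, 0, 0, 0, 0]]
  ]
}}

```text
time_s: 12.4
tcp_pos: [504.7, 79.8, 391.4]
eef_rot: [0.785, 0.619, -0.0, -0.0]
wrist_force: [-1.0, 0.5, -6.9]
grip_width: 0.101
grip_force: 58.7
```

```bash
python3 - <<'E'
from h import *
togo(505,79,236,-0.235)
a=viewer.camera('scene')[:,:,::-1];b=viewer.camera('side')[:,:,::-1]
cv2.imwrite('pics/sc2.png',a);cv2.imwrite('pics/sd2.png',b)
def t(im,x,y): return cv2.resize(im[y:y+150,x:x+130],None,fx=3,fy=3,interpolation=cv2.INTER_CUBIC)
cv2.imwrite('pics/c3.png',np.hstack([t(a,270,170),t(b,270,110)]))
E
```

```text
t 12.4 shift [-0.7  0.6  0.4] turn 0.0 tilt z [-0.001  0.    -1.   ] F [-0.97  0.5  -6.94] grip 0.101 58.7 j6 1.81
```

View pics/c3.png

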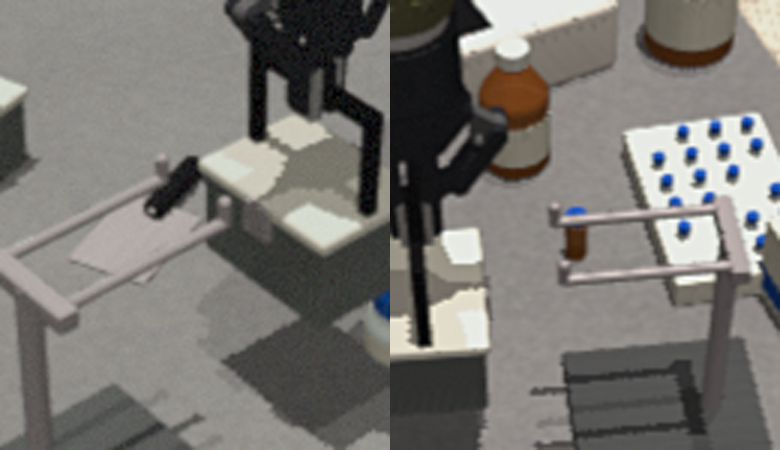

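```bash
python3 - <<'E'
from h import *
f=lambda p,z:crop('scene',270,170,p,z,3)
l=f([(201,161),(322,248)],170);t=f([(162,157),(225,200)],214)
s=crop('side',270,110,[(487-390,352),(480-390,229)],170,3);ts=crop('side',270,110,[(565-390,264),(556-390,207)],214,3)
u=np.array([np.cos(-.235),np.sin(-.235)]);v=np.array([-u[1],u[0]])
for n,p in(('lid sc',l),('tips sc',t),('lid sd',s),('tips sd',ts)):
    m=p.mean(0)[:2];d=p[1]-p[0];print(n,m.round(1),'along',round(m@u,1),'side',round(m@v,1),'len',np.hypot(*d[:2]).round(1),'yaw',(np.arctan2(d[1],d[0])-np.pi/2).round(3))
togo(641,46,236,-.235)
E
```

```text
lid sc [545.5  69.4] along 514.4 side 194.5 len 113.1 yaw -0.255
tips sc [597.7  58.3] along 567.7 side 195.8 len 55.8 yaw -0.221
lid sd [546.3  66. ] along 515.9 side 191.4 len 117.7 yaw -0.262
tips sd [599.  55.] along 569.7 side 193.0 len 54.9 yaw -0.226
t 12.5 shift [ -0.9 140.4   0.5] turn 0.0 tilt z [-0.  0. -1.] F [ 0.05 -0.19 -6.81] grip 0.102 58.7 j6 1.8
```

The carrier hangs level in front of the prongs, sideways offset about 1.5 mm and clear in height. I slide it in.

Converted, 24 mm is 0.48, 20 mm is 0.4.

Request:
{"fn": "hand_motion", "kwargs": {
  "steps": [
    [[0, 0, 0.16, 0, 0], [0, 0.01, 0.32, 0, 0], [0, 0.01, 0.4, 0, 0], [0, 0, 0.48, 0, 0], [0, 0, 0.48, 0, 0], [0, 0, 0.48, 0, 0], [0, 0, 0.32, 0, 0], [0, 0, 0.16, 0, 0]]
  ]
}}

```text
time_s: 13.3
tcp_pos: [643.2, 46.7, 390.8]
eef_rot: [0.785, 0.619, 0.0, 0.0]
wrist_force: [0.4, 0.4, -7.9]
grip_width: 0.103
grip_force: 58.7
```

Request:
{"fn": "hand_motion", "kwargs": {
  "steps": [
    [[0, 0, 0, 0, 0], [0, 0, 0, 0, 0], [0, 0, 0, 0, 0]]
  ]
}}

```text
time_s: 13.6
tcp_pos: [640.5, 47.7, 391.7]
eef_rot: [0.785, 0.619, -0.0, -0.0]
wrist_force: [-0.4, 0.2, -7.4]
grip_width: 0.109
grip_force: 58.7
```

Request:
{"fn": "hand_motion", "kwargs": {
  "steps": [
    [[0, 0, 0, 0.1, 0], [0, 0, 0, 0.16, 0], [0, 0, 0, 0.16, 0], [0, 0, 0, 0.1, 0], [0, 0, 0, 0, 0], [0, 0, 0, 0, 0]]
  ]
}}

```text
time_s: 14.2
tcp_pos: [641.2, 47.4, 365.4]
eef_rot: [0.785, 0.619, -0.0, -0.0]
wrist_force: [-0.0, 0.1, -7.3]
grip_width: 0.104
grip_force: 58.7
```

```bash
python3 - <<'E'
from h import *
togo(641,46,206,-.235)
a=viewer.camera('scene')[:,:,::-1];b=viewer.camera('side')[:,:,::-1]
def t(im,x,y): return cv2.resize(im[y:y+150,x:x+130],None,fx=3,fy=3,interpolation=cv2.INTER_CUBIC)
cv2.imwrite('pics/c4.png',np.hstack([t(a,240,180),t(b,300,120)]))
E
```

```text
t 14.2 shift [-1.4  0.3  4.4] turn -0.0 tilt z [-0.001 -0.    -1.   ] F [-0.02  0.15 -7.3 ] grip 0.104 58.7 j6 1.75
```

View pics/c4.png

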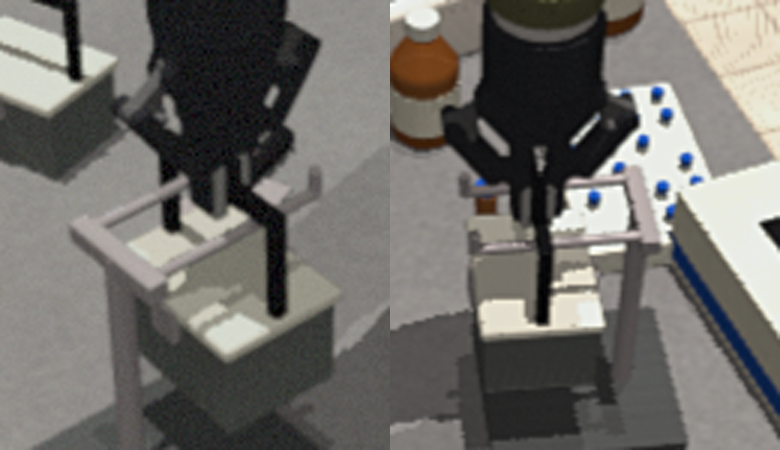

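The bar lies just above both prongs, behind the tips and clear of the post. I lower it until the weight goes off the wrist.

Converted, 2 mm is 0.04, 1.5 mm is 0.03.

Request:
{"fn": "hand_motion", "kwargs": {
  "steps": [
    [[0, 0, 0, 0.04, 0], [0, 0, 0, 0.03, 0], [0, 0, 0, 0, 0], [0, 0, 0, 0, 0]]
  ]
}}

```text
time_s: 14.7
tcp_pos: [641.2, 47.4, 362.1]
eef_rot: [0.785, 0.619, -0.0, -0.0]
wrist_force: [-0.2, 0.2, -7.4]
grip_width: 0.103
grip_force: 58.7
```

Request:
{"fn": "hand_motion", "kwargs": {
  "steps": [
    [[0, 0, 0, 0.02, 0], [0, 0, 0, 0, 0], [0, 0, 0, 0, 0]]
  ]
}}

```text
time_s: 15.0
tcp_pos: [641.2, 47.4, 361.2]
eef_rot: [0.785, 0.619, -0.0, 0.0]
wrist_force: [0.1, -0.0, -7.3]
grip_width: 0.102
grip_force: 58.7
```

Converted, 1 mm is 0.02.

Request:
{"fn": "hand_motion", "kwargs": {
  "steps": [
    [[0, 0, 0, 0.02, 0], [0, 0, 0, 0, 0], [0, 0, 0, 0, 0]]
  ],
  "only": "tcp|wrist"
}}

```text
tcp_pos: [641.2, 47.4, 360.8]
wrist_force: [-1.8, 0.4, -2.0]
```

Request:
{"fn": "hand_motion", "kwargs": {
  "steps": [
    [[0, 0, 0, 0.02, 0], [0, 0, 0, 0, 0], [0, 0, 0, 0, 0]]
  ],
  "only": "tcp|wrist"
}}

```text
tcp_pos: [641.1, 47.5, 360.6]
wrist_force: [-4.2, -0.4, 5.4]
```

Contact made; I release and rise.

Converted, -0.7 mm is -0.014.

Request:
{"fn": "hand_motion", "kwargs": {
  "steps": [
    [[0.2, 0, 0, -0.014, 0], [0.4, 0, 0, 0, 0], [0.6, 0, 0, 0, 0], [0.6, 0, 0, 0, 0], [0.6, 0, 0, 0, 0]]
  ]
}}

```text
time_s: 16.1
tcp_pos: [641.3, 47.4, 359.7]
eef_rot: [0.785, 0.619, -0.0, 0.0]
wrist_force: [-0.4, 0.1, -0.0]
grip_width: 0.599
grip_force: 0.0
```

Request:
{"fn": "hand_motion", "kwargs": {
  "steps": [
    [[0.6, 0, 0, -0.1, 0], [0.6, 0, 0, -0.3, 0], [0.6, 0, 0, -0.6, 0], [0.6, 0, 0, -0.8, 0], [0.6, 0, 0, -0.8, 0], [0.6, 0, 0, -0.4, 0], [0.6, 0, 0, 0, 0]]
  ]
}}

```text
time_s: 16.8
tcp_pos: [641.3, 47.5, 514.4]
eef_rot: [0.785, 0.619, 0.003, 0.003]
wrist_force: [0.4, 0.4, -0.1]
grip_width: 0.6
grip_force: 0.0
```

Request:
{"fn": "hand_motion", "kwargs": {
  "steps": [
    [[0.6, 0, 0, 0, 0], [0.6, 0, 0, 0, 0], [0.6, 0, 0, 0, 0], [0.6, 0, 0, 0, 0], [0.6, 0, 0, 0, 0], [0.6, 0, 0, 0, 0], [0.6, 0, 0, 0, 0], [0.6, 0, 0, 0, 0]]
  ]
}}

```text
time_s: 17.6
tcp_pos: [641.2, 47.4, 509.9]
eef_rot: [0.785, 0.619, 0.0, 0.0]
wrist_force: [0.7, -0.0, -0.2]
grip_width: 0.6
grip_force: 0.0
```

```bash
python3 - <<'E'
from h import *
a=viewer.camera('scene')[:,:,::-1];b=viewer.camera('side')[:,:,::-1]
def t(im,x,y): return cv2.resize(im[y:y+200,x:x+200],None,fx=2,fy=2,interpolation=cv2.INTER_CUBIC)
c=np.hstack([t(a,200,150),t(b,270,120)])
c2=cv2.resize(b[330:480,270:470],None,fx=1.3,fy=1.3)
o=np.zeros((600,800,3),np.uint8);o[:400]=c;o[400:400+c2.shape[0],:c2.shape[1]]=c2
cv2.imwrite('pics/c5.png',o)
E
```

```text
(no output)
```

View pics/c5.png

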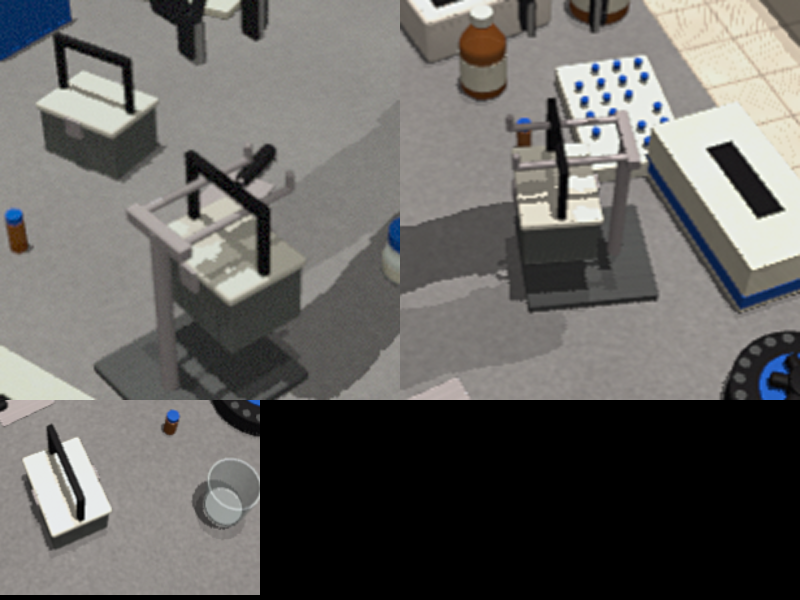

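Carrier A hangs level across both prongs, with its bar from (190,155) to (267,212) in the scene tile. B stands upright where it was, and the gripper is clear. I hand the job in.

```bash
python3 -c "
from station import ctrl, viewer, ticket, monitor
print(ticket.finish_job())"
```

```text
the job is handed in; nothing more can be done
None
```

The full carrier was carrier_a (about 7.1 N against 2.6 N for carrier_b): it hangs level on both prongs, carrier_b is back upright where it stood, and I handed the job in at about 18 s; no verdict was returned.

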